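# Turn on the warming plate under the tall pot by one click

## Robot

A 7-joint arm with a two-finger parallel gripper is mounted at the origin on a cart in front of the work surface, level with it; the furniture and walls round the work are solid. World frame = base frame: x ahead of the robot, y to its left, z up, the work surface at z = 0. Lengths are in m, angles in rad, forces in N, time in s.
With the tool pointing down it reaches from about 0.425 to 0.925 m from the base axis. Payload 6.8 kg.
Tool frame: the origin (TCP) lies midway between the tips of the shut fingers; the grasp point (between the pads) lies 19 mm behind it; z points along the fingers, y is the line along which they close (so a half turn about z gives the same grasp; the last joint's range is limited). The gripper opens to 85 mm and grips with 20 to 120 N. Pads are 22 mm wide; open, the fingers measure 114 mm over their backs; the gripper's body (76 mm by 85 mm) begins 54 mm behind the grasp point. The pads swing forward as they close: fully open they stand 13 mm farther back than shut.
Start: joints at [-1.395, 0.477, 0.022, 1.555, -0.011, 1.109, -0.083], TCP at [0.189, 0.648, 0.231] pointing down, gripper open.
Joint ranges: [-2.96, 2.96], [-0.34, 2.1], [-1.41, 1.46], [0.24, 2.44], [-1.37, 4.51], [0.17, 1.92], [-2.96, 2.96]. Speed limits (rad/s): [2.39, 2.39, 3.14, 3.14, 3.14, 3.14, 3.14].

## Interface

Orientations are given as a rotation vector (axis times angle).
In Python, from bench import get_obs, grab_frame, camera_params, r gives the robot as it stands.
- The arm moves only by the shell command python3 -m jog 'ROWS' [FORCE]. ROWS is JSON, a list of rows, each an object of numbers: "rx", "ry", "rz": the turn, a rotation vector about the world's x, y, z scaled (see below); "x", "y", "z": the shift along the world's x, y, z scaled (see below); "jaw": the opening, from -1 (shut) to 1 (fully open). In form: [{"rx": .., "ry": .., "rz": .., "x": .., "y": .., "z": .., "jaw": ..}, ...]. A call has 1 to 8 rows; each row shifts and turns the commanded pose from where the row before left it; what a row does not reach is not made up. The controller multiplies each number of a shift by 60 mm and each number of a turn by 10 degrees. A row lasts 1/8 s, in which the tool goes at most 62.5 mm and 10.7 degrees, less where a joint would pass 70% of its speed; a pose out of reach is approached as far as the arm can. A call with a number of a shift or a turn outside -1 to 1 is refused whole. A call with a gripper value outside its range is refused whole. The fingers move at their own pace and stop on an object; FORCE is the grip in N (left out, the last holds). Time passes only in rows, so rows that do not move let the fingers close. It gives the time, the measured TCP pose, the force, the opening and the grip force at its end, in the units of the state.
- get_obs(): the state, without advancing time (a new reading comes with each control period).
- grab_frame(name): name is "scene" or "top"; returns the picture (400x640x3 uint8, red, green, blue); there is no depth.
- camera_params(name): a dict with "fx", "fy", "cx", "cy" (pixels), "k1" (the pictures are not rectified: a ray, as slopes to the right and down, at radius r is drawn at 1 + k1 r^2 times it, then the intrinsics apply), "R" (3x3) and "t" (3): a world point X has camera coordinates R X + t. Camera axes: x right, y down, z forward; pixel columns grow to the right and rows downward; lengths in m; the calibration is good to about 2 mm. A picture is of the moment at which its call begins. camera_params takes no time and is no camera call.
- r.hand_in(): hands the job in; it is judged then, once.
The state is a dict: "clock": time; "joints": joint angles; "qvel": joint speeds; "tau": joint torques, N m; "tcp_pos": TCP position; "orientation": TCP orientation; "contact_force": force on the tool from outside, world axes, zero at the start; "moment": the same for the moment, N m; "grip_width": finger opening in m; "gripper_force": force on a finger pad.
Only numpy, scipy, OpenCV 4.12 (cv2) and the standard library are available. Lean on these libraries where they do the work, as an engineer would, in place of code of your own. Each camera call takes 0.05 s, during which the arm holds its last target. There are 200 camera calls.

## Task

Switch on the half of the warming plate under the tall pot to its lowest setting: press a fingertip on the flat top of the dial in front of that pot and drag it round clockwise (seen from above) by friction until it clicks into the next detent, one click from off, then let go of it. Leave the other dial off, do not lift or shift the pots, and leave everything else where it stands.

Things in the scene. Friction and masses are not known exactly. Their poses are not given: they have to be found in the camera images.
- warmer: fixed white twin warming plate, 320 mm deep (x), 500 wide (y), 45 high. Origin under its centre; own x points to its back, y left, z up. Two dark round plates (176 mm) at x = 65, y = +120 and -120 mm; before each its dial, axis upright, at x = -100, y = +120 (left) or -120 mm (right). Round each dial's front four marks, clockwise: a ring (off), three growing dots
- left_dial_top (a point): centre of the left dial's flat top. The dial is a flat disc, 88 mm across, its flat top 16 mm above the plate's deck (61 mm above the worktop), with a knurled edge and a rubber face; it does not tilt or sink.
- right_dial_top (a point): centre of the right dial's flat top; the same dial as the left one
- left_dial_pointer (a point): outer end of the steel pointer line on the left dial's top, 40 mm from its axis
- right_dial_pointer (a point): outer end of the steel pointer line on the right dial's top, 40 mm from its axis
- left_dial (a joint): turning angle of the left dial in rad, 0 = off, growing as it turns clockwise seen from above; it stops at -0.15 and 2.03. It rests only in detents at 0 (off), 0.628 (first click), 1.257 and 1.885, and snaps from halfway to the nearer one; starts in the off detent. Turning it over a detent's crest takes about 0.05 N m, e.g. 2 N of drag at a radius of 30 mm, so a fingertip pressed on its top with 4 to 10 N carries it round by friction.
- right_dial (a joint): turning angle of the right dial in rad, 0 = off, growing as it turns clockwise seen from above; it stops at -0.15 and 2.03. It rests only in detents at 0 (off), 0.628 (first click), 1.257 and 1.885, and snaps from halfway to the nearer one; starts in the off detent. Turning it over a detent's crest takes about 0.05 N m, e.g. 2 N of drag at a radius of 30 mm, so a fingertip pressed on its top with 4 to 10 N carries it round by friction.
- tall_pot: tall steel pot, loose, 150 mm across and 100 mm high, with two small ear handles (190 mm over them, 84 mm up, along its y); stands on one of the two round plates, its wall about 90 mm behind the axis of that plate's dial. Origin: centre of its underside, z up
- low_pan: low steel pan, loose, 154 mm across and 40 mm high, with two small ear handles; stands on the other round plate. Origin: centre of its underside, z up
- egg_cup: clear glass egg cup, loose, 49 x 49 x 61 mm, standing on the warming plate's deck between the two dials; a bystander. Origin: centre of its underside
- spice_jar: spice jar, loose, 45 x 45 x 105 mm, on the worktop to the right; a bystander. Origin: centre of its underside

How it is judged:
By the outcome, as a careful person would: the job done as asked, in the order asked, and still so for the second after the job is handed in, with the robot touching nothing.
It also fails if it takes over 35 s, if anything falls off the work surface, if the arm or the gripper's body presses on something with over 40 N, if the wrist force passes 120 N, or if a joint passes its speed limit or range.

## Working session

There is one attempt and no reset: what is moved stays moved. The work goes in short steps, Python scripts to look and compute and a shell command to move; the robot and the scene stay as the last step left them, time stands still between calls to the robot, and variables do not carry over. Pictures are saved under pics/ and viewed, at most 10 in all, crops included, and the job is handed in when it is done.

```bash
mkdir -p pics; python3 - <<'E'
from bench import get_obs, grab_frame, camera_params, r
import cv2
for n in("scene","top"):
    cv2.imwrite(f"pics/{n}0.png",cv2.cvtColor(grab_frame(n),cv2.COLOR_RGB2BGR)); print(camera_params(n))
o=get_obs();print(o)
E
```

```text
{'fx': 382.01040211547536, 'fy': 382.01040211547536, 'cx': 319.15484119138966, 'cy': 206.32184891215323, 'k1': -0.09392563403553772, 'R': array([[-8.39771230e-01, -5.42939832e-01,  7.87142059e-04],
       [-4.74789243e-01,  7.33657157e-01, -4.86129973e-01],
       [ 2.63361833e-01, -4.08611692e-01, -8.73886165e-01]]), 't': array([0.3361951 , 0.45729856, 0.80998883])}
{'fx': 487.1062178606774, 'fy': 487.1062178606774, 'cx': 317.6112137968999, 'cy': 198.3870088928888, 'k1': 0.006564914380766774, 'R': array([[-0.02592111, -0.9995896 , -0.01219509],
       [-0.99136703,  0.02727253, -0.12824826],
       [ 0.12852822,  0.00876547, -0.99166711]]), 't': array([-0.19640601,  0.55301446,  1.32354017])}
{'clock': 0.1, 'joints': array([-1.39510573,  0.47772864,  0.02232646,  1.55633808, -0.01151367,
        1.10930146, -0.08308767]), 'qvel': array([ 0.00130823, -0.00211658,  0.00016271, -0.00378745,  0.0002459 ,
       -0.00036062, -0.00059855]), 'tau': array([ 4.21491030e-03, -5.97763002e+01,  1.61377944e+00, -2.81954277e+01,
        1.28149433e-02,  5.06373035e-03, -1.10102664e-05]), 'tcp_pos': array([0.18884614, 0.64749343, 0.23042123]), 'orientation': array([-4.44200407e-01, -3.10989498e+00,  2.57987675e-03]), 'contact_force': array([-1.04386574, -0.41731647, -0.45827061]), 'moment': array([ 0.01642958,  0.02259415, -0.01754088]), 'gripper_force': 0.0, 'grip_width': 0.08590076820465553}
```

View pics/scene0.png

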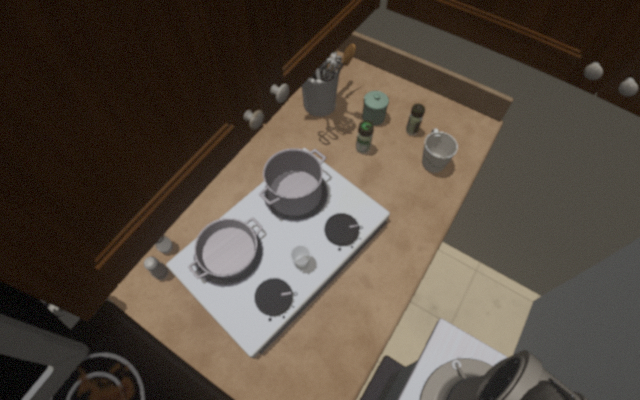

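View pics/top0.png

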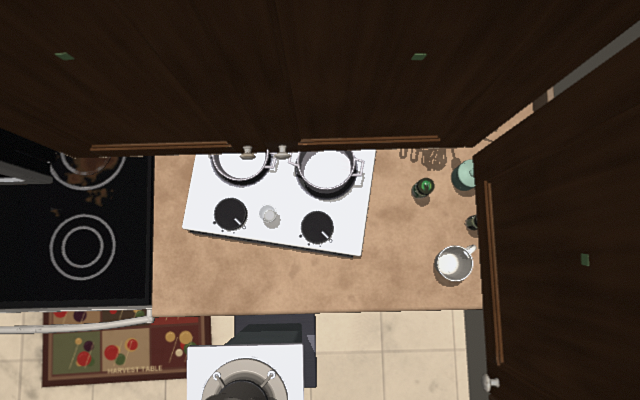

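The top view shows the tall pot at (327,170), with its dial, the right one, at about (317,227). The other dial is at (231,214) and the egg cup at (269,214). In the scene view these are the tall pot (295,180), right dial (342,229), left dial (274,297) and egg cup (302,257). Cupboards hang over the rear of the worktop.

```bash
cat > h.py <<'E'
import numpy as np,cv2
from bench import get_obs, grab_frame, camera_params
def cast(n,uv,z):
    p=camera_params(n);d=np.array([(uv[0]-p['cx'])/p['fx'],(uv[1]-p['cy'])/p['fy']]);s=d.copy()
    for _ in range(20): s=d/(1+p['k1']*(s@s))
    R,t=p['R'],p['t'];c=-R.T@t;w=R.T@np.array([*s,1]);return c+w*(z-c[2])/w[2]
def proj(n,X):
    p=camera_params(n);q=p['R']@np.array(X)+p['t'];s=q[:2]/q[2];s=s*(1+p['k1']*(s@s))
    return s*p['fx']+[p['cx'],p['cy']]
def dials(n,img,guesses):
    m=(img.max(2)<60).astype(np.uint8)
    cs,_=cv2.findContours(m,cv2.RETR_EXTERNAL,cv2.CHAIN_APPROX_NONE)
    out=[]
    for g in guesses:
        c=min((c for c in cs if 200<cv2.contourArea(c)<2500),key=lambda c:np.linalg.norm(c[:,0].mean(0)-g))
        P=np.array([cast(n,q,.061)[:2] for q in cv2.convexHull(c)[:,0]],np.float32)
        out.append((cv2.minEnclosingCircle(P),cast(n,cv2.fitEllipse(c)[0],.061)))
    return out
E
python3 - <<'E'
from h import *
for n,g in(("scene",[(342,229),(274,297)]),("top",[(317,227),(231,214)])):
    im=grab_frame(n)
    for o in dials(n,im,g):print(n,o)
    if n=="scene": a=cv2.resize(im[170:330,220:420],(600,480),interpolation=2)
    else: b=cv2.resize(im[140:265,180:380],(768,480),interpolation=2)
cv2.imwrite("pics/a.png",cv2.cvtColor(b,cv2.COLOR_RGB2BGR))
print("cup",cast("top",(269,214),.055),cast("scene",(302,251),.061))
print("corners",[cast("top",q,.045) for q in((183,229),(361,256))])
print("cupboard edge if z=.5,.6,.7",[cast("top",(300,150),z)[:2].round(3) for z in(.4,.5,.6,.7)])
print("pot",cast("top",(327,170),.1),cast("scene",(295,165),.1))
E
```

```text
scene (((0.19211988151073456, 0.054235830903053284), 0.03748288378119469), array([0.18982748, 0.05880831, 0.061     ]))
scene (((0.19211988151073456, 0.054235830903053284), 0.03748288378119469), array([0.18982748, 0.05880831, 0.061     ]))
top (((0.4662015736103058, -0.20712485909461975), 0.04273910075426102), array([ 0.46736625, -0.20615336,  0.061     ]))
top (((0.5091267228126526, 0.027285143733024597), 0.04374842345714569), array([0.50832094, 0.02733721, 0.061     ]))
cup [ 0.50548792 -0.07716375  0.055     ] [ 0.5152972  -0.10039778  0.061     ]
corners [array([0.47148308, 0.16125865, 0.045     ]), array([ 0.38494239, -0.32512141,  0.045     ])]
cupboard edge if z=.5,.6,.7 [array([ 0.602, -0.181]), array([ 0.578, -0.185]), array([ 0.555, -0.189]), array([ 0.532, -0.194])]
pot [ 0.61482018 -0.2387418   0.1       ] [ 0.65795697 -0.28045731  0.1       ]
```

View pics/a.png

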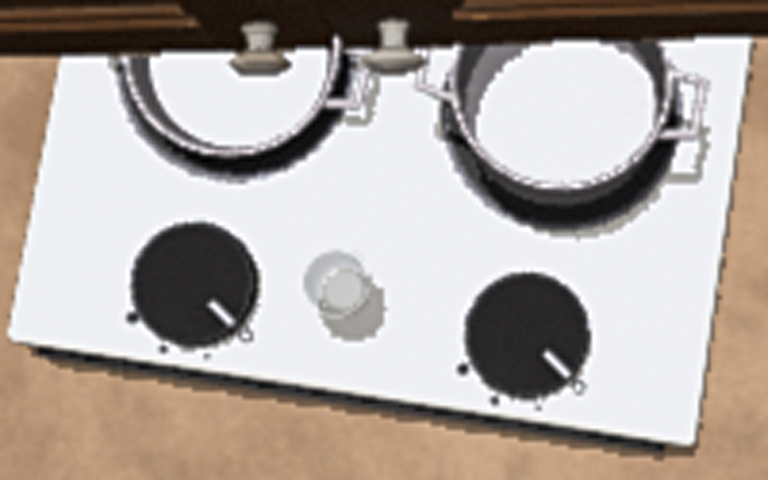

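Right dial by the top view: (0.467, -0.207), and the 0.238 m spacing between the dials fits the 0.240 given. Next I'll cross-check with the scene view and start moving.

```bash
python3 - <<'E'
from h import *
print([cast("scene",q,.061).round(3) for q in((342,229),(274,297))], proj("scene",(.467,-.207,.061)),proj("scene",(.5085,.0275,.061)))
E
python3 -m jog '[{"x":0.65,"y":-1,"jaw":-1},{"x":0.65,"y":-1,"jaw":-1},{"x":0.65,"y":-1,"jaw":-1},{"x":0.65,"y":-1,"jaw":-1},{"x":0.65,"y":-1,"jaw":-1},{"x":0.65,"y":-1,"jaw":-1},{"x":0.4,"y":-1,"jaw":-1},{"jaw":-1}]'
```

```text
[array([ 0.464, -0.205,  0.061]), array([0.505, 0.03 , 0.061])] [341.50830278 227.722127  ] [273.53200323 295.39541983]validation failed for argument at $[0]...
```

```bash
python3 -m jog '[{"rx":0,"ry":0,"rz":0,"x":0.65,"y":-1,"z":0,"jaw":-1},{"rx":0,"ry":0,"rz":0,"x":0.65,"y":-1,"z":0,"jaw":-1},{"rx":0,"ry":0,"rz":0,"x":0.65,"y":-1,"z":0,"jaw":-1},{"rx":0,"ry":0,"rz":0,"x":0.65,"y":-1,"z":0,"jaw":-1},{"rx":0,"ry":0,"rz":0,"x":0.65,"y":-1,"z":0,"jaw":-1},{"rx":0,"ry":0,"rz":0,"x":0.65,"y":-1,"z":0,"jaw":-1},{"rx":0,"ry":0,"rz":0,"x":0.3,"y":-1,"z":0,"jaw":-1},{"rx":0,"ry":0,"rz":0,"x":0,"y":0,"z":0,"jaw":-1}]'; python3 -c "
from bench import get_obs;print(get_obs())"
```

```text
clock: 1.2
tcp_pos: [0.4131, 0.2683, 0.2313]
orientation: [0.458, 3.108, -0.002]
contact_force: [-0.2, 0.7, -0.2]
grip_width: 0.0001
gripper_force: 0.0
{'clock': 1.2, 'joints': array([-0.86695124,  0.17391352,  0.18476831,  1.99129263, -0.03667545,
        0.98053386,  0.61340433]), 'qvel': array([-0.05458154,  0.02280331, -0.08543585, -0.03984775, -0.02945263,
       -0.01118431, -0.03801959]), 'tau': array([  2.07687244, -37.85344005,   3.06905553, -25.38704932,
         0.3417032 ,   0.1319265 ,   0.47251901]), 'tcp_pos': array([0.4131168 , 0.26827005, 0.23133113]), 'orientation': array([ 4.58441029e-01,  3.10760635e+00, -2.48885594e-03]), 'contact_force': array([-0.24458505,  0.70902424, -0.15680882]), 'moment': array([ 0.02806971, -0.00637349, -0.00142897]), 'gripper_force': 0.0, 'grip_width': 0.00012323236792488574}
```

```bash
python3 -m jog '[{"rx":0,"ry":0,"rz":0,"x":0.6,"y":-0.8,"z":0,"jaw":-1},{"rx":0,"ry":0,"rz":0,"x":0.2,"y":-1,"z":0,"jaw":-1},{"rx":0,"ry":0,"rz":0,"x":0,"y":-1,"z":0,"jaw":-1},{"rx":0,"ry":0,"rz":0,"x":0,"y":-1,"z":0,"jaw":-1},{"rx":0,"ry":0,"rz":0,"x":0,"y":-1,"z":0,"jaw":-1},{"rx":0,"ry":0,"rz":0,"x":0,"y":-1,"z":0,"jaw":-1},{"rx":0,"ry":0,"rz":0,"x":0,"y":-1,"z":0,"jaw":-1},{"rx":0,"ry":0,"rz":0,"x":0,"y":0,"z":0,"jaw":-1}]'
```

```text
clock: 2.2
tcp_pos: [0.4591, -0.1383, 0.2316]
orientation: [0.456, 3.107, -0.002]
contact_force: [-0.4, 1.2, 0.3]
grip_width: -0.0003
gripper_force: 0.0
```

```bash
python3 -m jog '[{"rx":0,"ry":0,"rz":0,"x":0,"y":0,"z":-0.5,"jaw":-1},{"rx":0,"ry":0,"rz":0,"x":0,"y":0,"z":0,"jaw":-1}]'
```

```text
clock: 2.45
tcp_pos: [0.4583, -0.1325, 0.1998]
orientation: [-0.441, -3.106, 0.0]
contact_force: [0.3, 0.2, 0.2]
grip_width: -0.0
gripper_force: 0.0
```

```bash
python3 -m jog '[{"rx":0,"ry":0,"rz":0,"x":-0.14,"y":-0.7,"z":0,"jaw":-1},{"rx":0,"ry":0,"rz":0,"x":-0.14,"y":-0.7,"z":-0.3,"jaw":-1},{"rx":0,"ry":0,"rz":0,"x":0,"y":0,"z":-0.8,"jaw":-1},{"rx":0,"ry":0,"rz":0,"x":0,"y":0,"z":-0.7,"jaw":-1},{"rx":0,"ry":0,"rz":0,"x":0,"y":0,"z":0,"jaw":-1},{"rx":0,"ry":0,"rz":0,"x":0,"y":0,"z":0,"jaw":-1}]'
python3 - <<'E'
from h import *
a=grab_frame("scene")[120:320,220:440];b=grab_frame("top")[140:265,220:420]
cv2.imwrite("pics/b.png",cv2.cvtColor(np.vstack([cv2.resize(a,(440,400)),]),cv2.COLOR_RGB2BGR))
E
```

```text
clock: 3.2
tcp_pos: [0.4439, -0.2181, 0.0949]
orientation: [0.443, 3.108, 0.0]
contact_force: [0.2, 0.4, 0.0]
grip_width: 0.0001
gripper_force: 0.0
```

View pics/b.png

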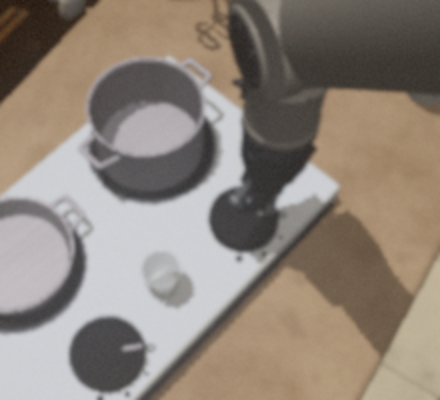

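The crop shows the shut fingertips just above the front right part of the right dial (crop (245,215)), clear of the pot and cup. Next I lower onto the dial.

```bash
python3 -m jog '[{"rx":0,"ry":0,"rz":0,"x":-0.05,"y":0,"z":-0.25,"jaw":-1},{"rx":0,"ry":0,"rz":0,"x":0,"y":0,"z":-0.2,"jaw":-1},{"rx":0,"ry":0,"rz":0,"x":0,"y":0,"z":-0.05,"jaw":-1},{"rx":0,"ry":0,"rz":0,"x":0,"y":0,"z":0,"jaw":-1}]'
python3 -m jog '[{"rx":0,"ry":0,"rz":0,"x":0,"y":0,"z":-0.04,"jaw":-1},{"rx":0,"ry":0,"rz":0,"x":0,"y":0,"z":0,"jaw":-1}]'
```

```text
clock: 3.8
tcp_pos: [0.4393, -0.2183, 0.0629]
orientation: [-0.445, -3.109, -0.0]
contact_force: [-0.3, -0.5, 0.1]
grip_width: -0.0
gripper_force: 0.0
clock: 4.05
tcp_pos: [0.4398, -0.2185, 0.0611]
orientation: [0.444, 3.109, -0.0]
contact_force: [-1.0, 0.7, 0.8]
grip_width: 0.0004
gripper_force: 0.4
```

```bash
for i in 1; do python3 -m jog '[{"rx":0,"ry":0,"rz":0,"x":0,"y":0,"z":-0.02,"jaw":-1},{"rx":0,"ry":0,"rz":0,"x":0,"y":0,"z":0,"jaw":-1}]'; done; python3 -m jog '[{"rx":0,"ry":0,"rz":0,"x":0,"y":0,"z":-0.02,"jaw":-1},{"rx":0,"ry":0,"rz":0,"x":0,"y":0,"z":0,"jaw":-1}]'
```

```text
clock: 4.3
tcp_pos: [0.44, -0.2189, 0.0609]
orientation: [0.445, 3.108, 0.0]
contact_force: [-3.0, 0.9, 14.7]
grip_width: 0.0004
gripper_force: 7.4
clock: 4.55
tcp_pos: [0.4401, -0.2192, 0.0607]
orientation: [0.445, 3.108, 0.001]
contact_force: [-6.7, 2.2, 29.1]
grip_width: -0.0001
gripper_force: 14.3
```

```bash
python3 -m jog '[{"rx":0,"ry":0,"rz":0,"x":0,"y":0,"z":0.028,"jaw":-1},{"rx":0,"ry":0,"rz":0,"x":0,"y":0,"z":0,"jaw":-1}]'
python3 - <<'E'
import numpy as np
c=np.array([.467,-.207]);p=np.array([.440,-.219])-c
print(np.hypot(*p))
for k in range(1,7):
    a=-.1*k;R=np.array([[np.cos(a),-np.sin(a)],[np.sin(a),np.cos(a)]]);q=R@p
    b=a+.1;Q=np.array([[np.cos(b),-np.sin(b)],[np.sin(b),np.cos(b)]])@p
    print(k,((q-Q)/.06).round(3),"rz",-.573)
E
```

```text
clock: 4.8
tcp_pos: [0.4401, -0.2188, 0.061]
orientation: [0.445, 3.108, -0.0]
contact_force: [-2.1, -0.0, 11.0]
grip_width: -0.0
gripper_force: 5.6
0.02954657340538834
1 [-0.018  0.046] rz -0.573
2 [-0.013  0.047] rz -0.573
3 [-0.008  0.049] rz -0.573
4 [-0.003  0.049] rz -0.573
5 [0.002 0.049] rz -0.573
6 [0.006 0.049] rz -0.573
```

11 N is slightly high, so I'll ease off a little and drag the first 0.3 rad.

```bash
python3 -m jog '[{"rx":0,"ry":0,"rz":-0.57,"x":-0.018,"y":0.046,"z":0.004,"jaw":-1},{"rx":0,"ry":0,"rz":-0.57,"x":-0.013,"y":0.047,"z":0,"jaw":-1},{"rx":0,"ry":0,"rz":-0.57,"x":-0.008,"y":0.049,"z":0,"jaw":-1},{"rx":0,"ry":0,"rz":0,"x":0,"y":0,"z":0,"jaw":-1}]'
```

```text
clock: 5.3
tcp_pos: [0.4381, -0.2103, 0.061]
orientation: [0.903, 3.007, -0.001]
contact_force: [-0.9, -0.7, 7.6]
grip_width: 0.0003
gripper_force: 3.6
```

```bash
python3 -m jog '[{"rx":0,"ry":0,"rz":-0.57,"x":-0.003,"y":0.049,"z":0,"jaw":-1},{"rx":0,"ry":0,"rz":-0.57,"x":0.002,"y":0.049,"z":0,"jaw":-1},{"rx":0,"ry":0,"rz":-0.57,"x":0.006,"y":0.049,"z":0,"jaw":-1},{"rx":0,"ry":0,"rz":0,"x":0,"y":0,"z":0,"jaw":-1}]'
python3 - <<'E'
from h import *
a=grab_frame("scene")[190:270,290:390]
cv2.imwrite("pics/c.png",cv2.cvtColor(cv2.resize(a,(500,400),interpolation=2),cv2.COLOR_RGB2BGR))
E
```

```text
clock: 5.8
tcp_pos: [0.4388, -0.2013, 0.061]
orientation: [1.339, 2.839, -0.0]
contact_force: [0.4, -0.3, 6.7]
grip_width: -0.0001
gripper_force: 3.4
```

View pics/c.png

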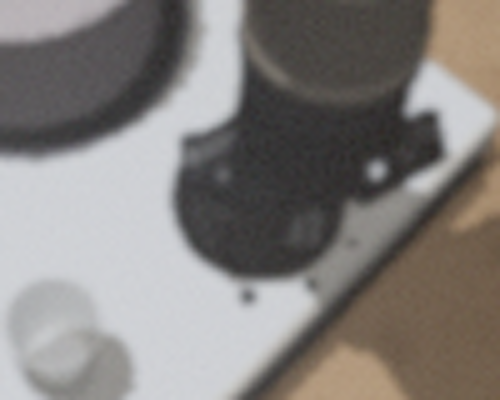

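The pointer is hidden behind the fingers. The lateral force is near zero, which fits the dial resting in a detent, so I'll lift straight up and look.

```bash
python3 -m jog '[{"rx":0,"ry":0,"rz":0,"x":0,"y":0,"z":0.3,"jaw":-1},{"rx":0,"ry":0,"rz":0,"x":0,"y":0,"z":1,"jaw":-1},{"rx":0,"ry":0,"rz":0,"x":0,"y":0,"z":1,"jaw":-1},{"rx":0,"ry":0,"rz":0,"x":0,"y":0.8,"z":0.5,"jaw":-1},{"rx":0,"ry":0,"rz":0,"x":0,"y":1,"z":0,"jaw":-1},{"rx":0,"ry":0,"rz":0,"x":0,"y":1,"z":0,"jaw":-1},{"rx":0,"ry":0,"rz":0,"x":0,"y":1,"z":0,"jaw":-1},{"rx":0,"ry":0,"rz":0,"x":0,"y":1,"z":0,"jaw":-1}]'
python3 - <<'E'
from h import *
a=grab_frame("scene")[130:330,180:420];b=grab_frame("top")[140:265,180:380]
cv2.imwrite("pics/d.png",cv2.cvtColor(np.vstack([cv2.resize(a,(360,300)),cv2.resize(b,(480,300))[:,60:420]]),cv2.COLOR_RGB2BGR))
E
```

```text
clock: 6.85
tcp_pos: [0.437, 0.0892, 0.2285]
orientation: [1.339, 2.842, 0.001]
contact_force: [1.9, 0.4, 0.3]
grip_width: -0.0003
gripper_force: 0.0
```

View pics/d.png

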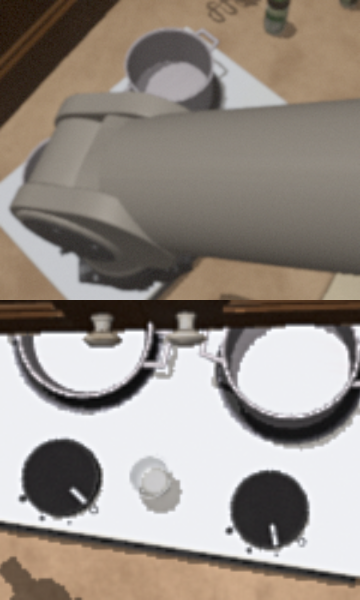

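The right dial's pointer (crop (275,540)) has turned about 36° to the first dot. The left dial still points at its ring, and the pots and cup look unmoved. I'll let the arm settle and hand in.

```bash
python3 -m jog '[{"rx":0,"ry":0,"rz":0,"x":0,"y":0,"z":0,"jaw":-1},{"rx":0,"ry":0,"rz":0,"x":0,"y":0,"z":0,"jaw":-1},{"rx":0,"ry":0,"rz":0,"x":0,"y":0,"z":0,"jaw":-1}]'
python3 -c "
from bench import r;print(r.hand_in())"
```

```text
clock: 7.32
tcp_pos: [0.4375, 0.0858, 0.2284]
orientation: [-1.343, -2.84, 0.0]
contact_force: [0.6, 0.1, -1.0]
grip_width: -0.0
gripper_force: 0.0
the job is handed in; nothing more can be done
None
```

The right dial, in front of the tall pot, is one click on at its lowest setting; the left dial is still off, the pots and egg cup look unmoved in the top view, and the job is handed in at 7.3 s.

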